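# Tip a spacer and a washer into the catch tray with the spring cup

### The job

Load the tipping cup on the aluminium stand: first set the narrow tall aluminium spacer down in the small lower bore, then lay the wide flat washer over it in the upper recess, both sitting properly. Then push the cup's side bar over, past its latch and right to the stop, so that both parts fall into the clear tray below, and let the cup swing all the way back to level. Do not shift the other things on the bench.

Things in the scene. Friction and masses are not known exactly. Their poses are not given: they have to be found in the camera images.
- cup (a joint): tip angle of the white slippery cup (square block 84 x 84 x 41 mm): 0 = level, latched; 2.1 = at its stop, mouth down over the tray. Its top tips towards +x of point axle. A spring always pushes it back to 0 (0.12 N m at 0, 0.25 N m at the stop); over the first 0.3 rad a latch resists 0.2 N m more. Let go anywhere, it swings back to 0 by itself.
- cup_seat (a point): centre of the floor of the cup's lower bore; moves with the cup; z = bore axis (up when level). Lower bore: 46 mm diameter, 26 mm deep (z 0 to 26 mm). Above it the upper recess: 62 mm diameter, 10 mm deep; the rim, flat top of the cup, is at z = 36 mm. Cup sides at x, y = +-42 mm.
- axle (a point): middle of the cup's level axle, 150 mm above the bench, 15 mm above cup_seat, fixed. Axes of the stand: +x = direction in which the cup tips, y = along the axle, z up. Side brackets (z -17 to +17 mm) at y = +-52 mm, x -97 to +13 mm, on posts at x = -88 mm.
- push_bar (a point): point on the steel push bar that tips the cup; moves with it. Bar: 12 mm diameter, parallel to the axle, on a crank 85 mm long. In the frame of point axle it runs from y = 68 mm (the crank, 10 mm thick) to its free end at y = 125 mm, this point at y = 100; at tip angle q its x = 85 sin(q - 1.05), z = 85 cos(q - 1.05) mm: level (-74, +42), at the stop (+74, +42).
- tray (a point): centre of the floor (rubber mat) of the clear open catch tray under and in front of the cup, fixed to the stand, axes as point axle, 55 mm ahead of the axle in x. Inside 205 x 150 mm; the walls end 62 mm above this point (80 mm above the bench).
- spacer_mid (a point): the spacer: plain aluminium ring, narrow and tall, outer diameter 42 mm, hole 24 mm, height 30 mm, about 70 g, standing on its end; point at its centre, half-way up; z along its axis. Seated, it stands 4 mm above the step between lower bore and recess, 6 mm below the rim.
- washer_mid (a point): the washer: plain aluminium ring, wide and thick, outer diameter 58 mm, hole 22 mm, height 18 mm, about 110 g, lying flat; point at its centre, half-way up; z along its axis. Seated on the spacer it projects 12 mm above the rim.
- collar_mid (a point): bystander, leave alone: low aluminium ring with a wide hole, outer diameter 50, hole 36, height 12 mm; centre, half-way up
- tape_mid (a point): bystander, leave alone: roll of black tape, outer diameter 66, hole 45, height 19 mm; centre, half-way up
- weight_mid (a point): bystander, leave alone: aluminium weight with a knob, diameter 38, height 50 mm; centre, half-way up
- jar_mid (a point): bystander, leave alone: small glass jar with white lid, diameter 48, height 50 mm; centre, half-way up
- bottle_mid (a point): bystander, leave alone: white bottle with orange cap, diameter 60, height 140 mm; centre, half-way up
- driver: bystander, leave alone: black-handled screwdriver 170 mm long lying flat; its axis x along its length
Not all that is in view belongs to the job. Leave any red or yellow look-alike of the part that bears spacer_mid alone.

How it is judged:
On the way, in this order (a step that is already met when the one before it is completed fails the run):
1. the spacer sits on the floor of the lower bore of the level cup (horizontal distance between spacer_mid and cup_seat below 0.005 m and z of spacer_mid in the frame of cup_seat between 0.011 and 0.019 m and value of joint cup below 0.1 rad), for 0.2 s.
2. the washer lies on the spacer in the upper recess of the level cup (all of step 1 and horizontal distance between washer_mid and cup_seat below 0.006 m and z of washer_mid in the frame of cup_seat between 0.035 and 0.043 m and angle between washer_mid's own z axis and vertical below 0.12 rad), for 0.2 s.
3. the cup is pushed past its latch to its stop (more than 1.9 rad) (value of joint cup above 1.9 rad), for 0.05 s.
At the end, for the whole second after the job is handed in: both parts lie inside the catch tray (centres within its walls and no more than 52 mm above its floor) and the cup is back level within 0.06 rad, at rest (x of spacer_mid in the frame of tray between -0.1 and 0.1 m and y of spacer_mid in the frame of tray between -0.073 and 0.073 m and z of spacer_mid in the frame of tray between -0.005 and 0.052 m and x of washer_mid in the frame of tray between -0.1 and 0.1 m and y of washer_mid in the frame of tray between -0.073 and 0.073 m and z of washer_mid in the frame of tray between -0.005 and 0.052 m and value of joint cup below 0.06 rad and not (velocity of joint cup above 0.1 rad/s) and not (velocity of joint cup below -0.1 rad/s)); the robot touches nothing.
It fails at once if a bystander is shifted by more than 25 mm (distance of any of collar_mid, tape_mid, weight_mid, jar_mid, bottle_mid, driver from where it was at the start of the episode above 0.025 m).
It also fails if it takes over 72 s, if anything falls off the work surface, if the arm or the gripper's body presses on something with over 40 N, if the wrist force passes 120 N, or if a joint passes its speed limit or range.

### The arm

A 6-joint arm with a two-finger parallel gripper is mounted at the origin on the work surface. World frame = base frame: x ahead of the robot, y to its left, z up, the work surface at z = 0. Lengths are in m, angles in rad, forces in N, time in s.
With the tool pointing down it reaches from about 0.35 to 0.775 m from the base axis. Payload 7.3 kg.
Tool frame: the origin (TCP) lies between the finger pads; the fingertips stand 17 mm ahead of it and the grasp point (between the pads) lies 2 mm behind it; z points along the fingers, y is the line along which they close (so a half turn about z gives the same grasp; the last joint's range is limited). The gripper opens to 92 mm and grips with 3 to 60 N. Pads are 19 mm wide; open, the fingers measure 130 mm over their backs; the gripper's body (75 mm by 190 mm) begins 47 mm behind the grasp point.
Start: joints at [1.115, 0.342, 1.524, -0, 1.275, -0.146], TCP at [0.16, 0.5, 0.244] pointing down, gripper open.
Joint ranges: [-2.53, 2.53], [-0.77, 2.02], [0.04, 2.7], [-1, 4.14], [0.28, 2.66], [-3.11, 3.11]. Speed limits (rad/s): [2.57, 2.57, 3.14, 3.14, 3.14, 3.14].

### API

Orientations are given as [roll, pitch, yaw] about the fixed x, y, z axes, in that order (R = Rz(yaw) Ry(pitch) Rx(roll)).
In Python, from cell import robot, optics gives the robot as it stands.
- The arm moves only by the tool play_rows, never from a script. Its argument "rows" is a list of rows, each a list of 7 numbers: the shift along the tool's x, y, z in cm, then the turn, a rotation vector about the tool's x, y, z in rad, then the opening, from 0 (shut) to 1 (fully open). In form: [[tx, ty, tz, wx, wy, wz, grip], ...]. A call has 1 to 20 rows; each row is the pose to reach, as a shift and turn from the pose commanded when the call began, along the tool's axes at that moment; what a row does not reach only later rows make up. A row lasts 1/10 s, in which the tool goes at most 50 mm and 8.59 degrees, less where a joint would pass 70% of its speed; a pose out of reach is approached as far as the arm can. A call with a gripper value outside its range is refused whole. The fingers move at their own pace and stop on an object; "squeeze" is the grip in N (left out, the last holds). Time passes only in rows, so rows that repeat a pose let the fingers close. It gives the time, the measured TCP pose, the force, the opening and the grip force at its end, in the units of the state.
- robot.observe(): the state, without advancing time (a new reading comes with each control period).
- optics.read_camera(name): name is "scene" or "top"; returns (picture, depth): 480x640x3 uint8, red, green, blue; 480x640 float32, m along the optical axis (not along the pixel's ray), 0 where there is no reading.
- optics.camera_model(name): a dict with "fx", "fy", "cx", "cy" (pixels), "dist" ([k1, k2, p1, p2, k3] as OpenCV has them; the pictures are not rectified), "origin" and "rotation" of the camera in the world. Camera axes: x right, y up, looking along -z (the intrinsics and any distortion apply to the point x, -y, -z); pixel columns grow to the right and rows downward; lengths in m; the calibration is good to about 2 mm. A picture is of the moment at which its call begins. camera_model takes no time and is no camera call.
- robot.hand_in(): hands the job in; it is judged then, once.
The state is a dict: "time": time; "qpos": joint angles; "qvel": joint speeds; "joint_efforts": joint torques, N m; "tool_pos": TCP position; "tool_rot": TCP orientation; "contact_force": force on the tool from outside, world axes, zero at the start; "torque": the same for the moment, N m; "opening": finger opening in m; "grip_force": force on a finger pad.
Only numpy, scipy, OpenCV 4.12 (cv2) and the standard library are available. Lean on these libraries where they do the work, as an engineer would, in place of code of your own. Each camera call takes 0.05 s, during which the arm holds its last target. There are 200 camera calls.

## Working session

There is one attempt and no reset: what is moved stays moved. The work goes in short steps, Python scripts to look and compute and a tool call to move; the robot and the scene stay as the last step left them, time stands still between calls to the robot, and variables do not carry over. Pictures are saved under pics/ and viewed, at most 10 in all, crops included, and the job is handed in when it is done.

Besides the shell and the picture viewer there is one more tool, called after ">>>" as name(argument=value, ...), one argument or row to a line, values as JSON. play_rows: Moves the arm, as the interface text tells. Its arguments: {"type":"object","properties":{"rows":{"type":"array"},"squeeze":{"type":"number"}},"required":["rows"]}

```bash
mkdir -p pics; ls; cat > h.py <<'E'
import numpy as np, cv2
from cell import robot, optics
from scipy.spatial.transform import Rotation as R
def cam(n):
    m=optics.camera_model(n)
    K=np.array([[m['fx'],0,m['cx']],[0,m['fy'],m['cy']],[0,0,1.]])
    return m,K,np.array(m['dist'],float),np.array(m['origin'],float),np.array(m['rotation'],float).reshape(3,3)
def rays(n,uv):
    m,K,d,o,Rm=cam(n)
    p=cv2.undistortPoints(np.array(uv,float).reshape(-1,1,2),K,d).reshape(-1,2)
    return o,(Rm@np.c_[p[:,0],-p[:,1],-np.ones(len(p))].T).T
def onz(n,uv,z):
    o,r=rays(n,uv); return o+r*((z-o[2])/r[:,2])[:,None]
def cloud(n,D):
    v,u=np.mgrid[0:480,0:640]; o,r=rays(n,np.c_[u.ravel(),v.ravel()])
    P=o+r*D.reshape(-1,1); P[D.ravel()==0]=np.nan
    return P.reshape(480,640,3)
def proj(n,P):
    m,K,d,o,Rm=cam(n); q=(np.atleast_2d(P)-o)@Rm; q=q*[1,-1,-1]
    return cv2.projectPoints(q,np.zeros(3),np.zeros(3),K,d)[0].reshape(-1,2)
def snap(n):
    a,D=optics.read_camera(n); np.savez(f'{n}.npz',a=a,D=D); return a,D
def load(n):
    f=np.load(f'{n}.npz'); return f['a'],f['D']
def save(f,a): cv2.imwrite('pics/'+f,a[:,:,::-1])
E
python3 - <<'E'
from h import *
for n in('scene','top'):
    a,D=snap(n); save(n+'0.png',a); m=optics.camera_model(n); print(n,m, (D>0).mean())
s=robot.observe(); print(s)
E
```

```text
pics
scene {'fx': 581.2860003783152, 'fy': 581.2860003783152, 'cx': 321.18078210346664, 'cy': 234.50761316439952, 'dist': array([-0.19131942,  0.        ,  0.        ,  0.        ,  0.        ]), 'origin': array([ 1.32697641, -0.34240168,  0.65256294]), 'rotation': array([ 1.01424079, -0.01946782,  1.27860708])} 0.9959375
top {'fx': 481.47821919424837, 'fy': 481.47821919424837, 'cx': 310.032888155897, 'cy': 238.46360899947075, 'dist': array([-0.06194605,  0.        ,  0.        ,  0.        ,  0.        ]), 'origin': array([ 0.3835775 , -0.07055943,  1.09313102]), 'rotation': array([ 0.17049558, -0.01043933, -1.58232932])} 0.9959537760416667
{'time': 0.1, 'qpos': array([ 1.11499299e+00,  3.42620098e-01,  1.52487572e+00, -2.92504766e-05,
        1.27542497e+00, -1.45963761e-01]), 'qvel': array([-0.00011373, -0.00255369, -0.00365515,  0.00104279, -0.0012144 ,
       -0.00109207]), 'joint_efforts': array([ 1.11051944e-03, -4.32009637e+01, -2.44688863e+01,  7.19039189e-02,
        5.26019605e-02, -3.22582639e-05]), 'tool_pos': array([0.15989805, 0.49971234, 0.24314753]), 'tool_rot': array([-3.14027458e+00, -1.65496526e-04,  2.83176150e+00]), 'contact_force': array([-0.41874427,  0.11993557,  0.77821196]), 'torque': array([ 0.01681974, -0.00824717,  0.01523793]), 'grip_force': 0.0, 'opening': 0.09181169892675559}
```

View pics/scene0.png

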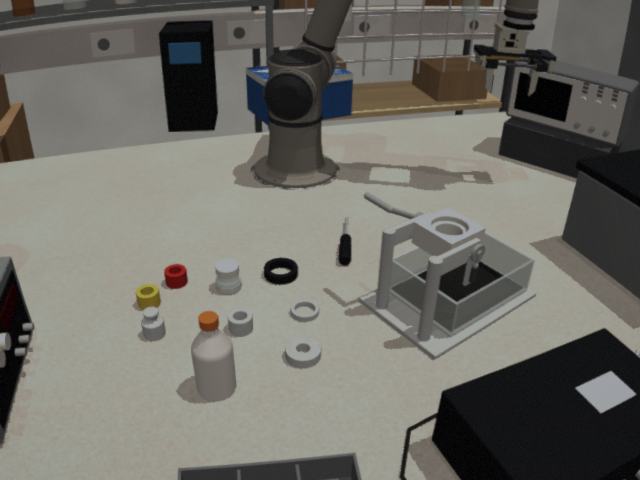

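View pics/top0.png

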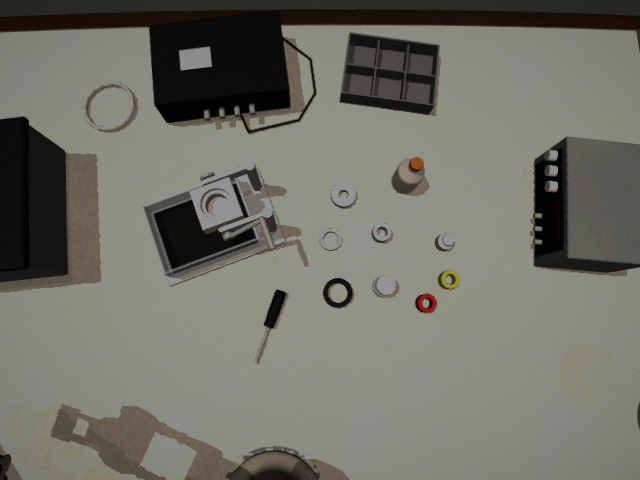

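```bash
sed -i "s/np.array(m\['rotation'\],float).reshape(3,3)/R.from_euler('xyz',m['rotation']).as_matrix()/" h.py
python3 - <<'E'
from h import *
a,D=load('top'); P=cloud('top',D)
ca=cv2.resize(a[150:300,135:305],None,fx=3.5,fy=3.5,interpolation=cv2.INTER_CUBIC)[:525]
cb=cv2.resize(a[170:320,310:480],None,fx=2,fy=2,interpolation=cv2.INTER_CUBIC)
b,E_=load('scene')
cc=cv2.resize(b[190:350,350:545],None,fx=3,fy=3,interpolation=cv2.INTER_CUBIC)
W=np.zeros((600,800,3),np.uint8)
ca=cv2.resize(ca,(400,353)); W[:353,:400]=ca; W[:300,440:780]=cb; 
cc=cv2.resize(cc,(300,246));W[354:600,:300]=cc
W[310:600,400:790]=cv2.resize(b[210:380,125:354],(390,290),interpolation=cv2.INTER_CUBIC)
save('crop.png',W)
print(np.nanmedian(P[300:400,350:500,2]))
for nm,u,v in [('spacer',382,232),('washer',343,194),('collar',331,239),('tape',338,292),('jar',386,286),('weight',446,241),('red',427,302),('yel',450,280),('bottle',412,172)]:
    Q=P[v-25:v+25,u-25:u+25]; 
    g=Q[Q[...,2]>0.006]; print(nm,np.round(np.percentile(g[:,2],[5,50,95,99]),4))
E
```

```text
0.001034153163662177
spacer [0.0071 0.03   0.034  0.0361]
washer [0.0073 0.019  0.0224 0.0241]
collar [0.0065 0.0123 0.0163 0.0179]
tape [0.0113 0.0199 0.0234 0.0249]
jar [0.0077 0.0501 0.0538 0.0552]
weight [0.0067 0.0338 0.0525 0.054 ]
red [0.0069 0.0293 0.0336 0.0345]
yel [0.007  0.0297 0.0336 0.0344]
bottle [0.0149 0.0942 0.1422 0.1437]
```

View pics/crop.png

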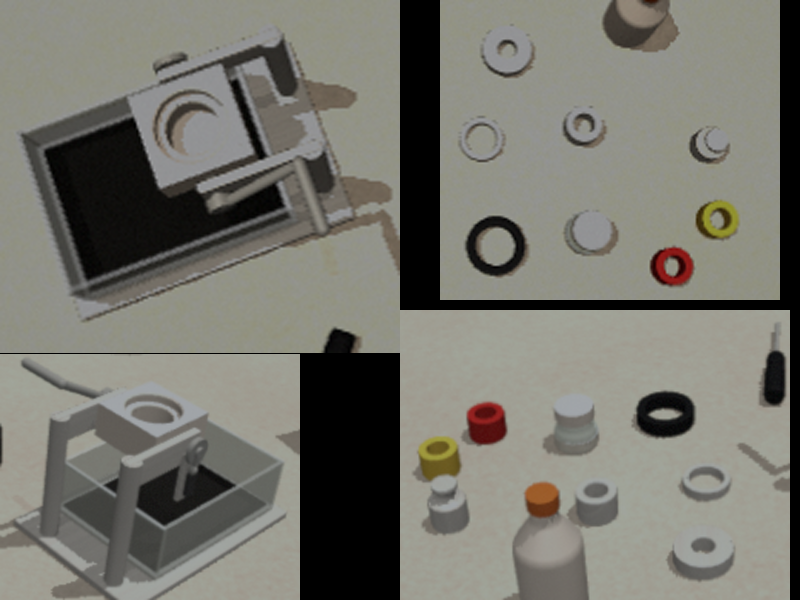

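Candidates for the spacer, top view: the silver ring at (382,232), the red ring at (427,302), the yellow ring at (450,280), the collar at (331,239), which is low with a wide hole, and the washer at (343,194). The plain silver tall narrow ring at (382,232) (scene (240,320)) fits, and its measured height of 30 mm agrees. In the crop, the push bar is on the robot side of the stand, and the cup tips towards image left.

```bash
cat > m.py <<'E'
from h import *
def ring(n,P,c,h,rad=0.045,tol=0.006):
    # centre of a ring's top face: pixels near top height, cast on plane h, known annulus centroid
    d=np.hypot(P[...,0]-c[0],P[...,1]-c[1])
    m=(abs(P[...,2]-h)<tol)&(d<rad)
    v,u=np.nonzero(m); q=onz(n,np.c_[u,v],h)[:,:2]
    (x,y),r=cv2.minEnclosingCircle((q*1000).astype(np.float32))
    return q.mean(0),np.array([x,y])/1000,r/1000,len(q)
E
python3 - <<'E'
from m import *
for n in('top','scene'):
    a,D=load(n); P=cloud(n,D)
    for nm,u,v,h in [('spacer',382,232,.03),('washer',343,194,.018),('collar',331,239,.012),('jar',386,286,.05),('tape',338,292,.019)]:
        c=onz('top',[[u,v]],h)[0]; r=ring(n,P,c,h); r=ring(n,P,r[0],h,.04); print(n,nm,np.round(r[0],4),np.round(r[1],4),round(r[2],4),r[3])
    # cup top: plane z .171
    c=onz('top',[[217,205]],.171)[0]
    m=(abs(P[...,2]-.171)<.008)&(np.hypot(P[...,0]-c[0],P[...,1]-c[1])<.075)
    m=cv2.morphologyEx(m.astype(np.uint8),cv2.MORPH_OPEN,np.ones((2,2)))
    k,l,st,_=cv2.connectedComponentsWithStats(m); i=1+st[1:,4].argmax(); m=l==i
    v,u=np.nonzero(m); q=onz(n,np.c_[u,v],.171)[:,:2]
    print(n,'cup',cv2.minAreaRect((q*1000).astype(np.float32)),len(q),np.median(P[m][:,2]))
    # recess hole contour
    cs,hi=cv2.findContours(m.astype(np.uint8),cv2.RETR_CCOMP,cv2.CHAIN_APPROX_NONE)
    for cc,hh in zip(cs,hi[0]):
        if hh[3]>=0 and len(cc)>30:
            w=onz(n,cc.reshape(-1,2),.171)[:,:2]*1000; print('hole',cv2.fitEllipse(w.astype(np.float32)))
    # push bar at z .192
    g=P[(abs(P[...,2]-.192)<.012)&(np.hypot(P[...,0]-c[0],P[...,1]-c[1])<.2)]
    print('bar',len(g),np.round(g.mean(0),4)); 
    if len(g)>5: print(cv2.minAreaRect((g[:,:2]*1000).astype(np.float32)))
E
```

```text
top spacer [ 0.5804 -0.2436] [ 0.5804 -0.2439] 0.0213 184
top washer [ 0.6704 -0.1612] [ 0.6703 -0.1616] 0.0294 403
top collar [ 0.5673 -0.1304] [ 0.5656 -0.1234] 0.0326 198
top jar [ 0.4592 -0.2454] [ 0.4591 -0.2452] 0.0219 310
top tape [ 0.4461 -0.1437] [ 0.4456 -0.1448] 0.0332 365
top cup ((624.2574462890625, 99.94648742675781), (109.67340850830078, 95.03773498535156), 19.587522506713867) 1357 nan
hole ((611.8121948242188, 100.50849914550781), (60.71360778808594, 61.963958740234375), 6.518104553222656)
bar 282 [0.554  0.006  0.1958]
((554.3294067382812, 3.8717308044433594), (74.3329086303711, 36.19126510620117), 47.262821197509766)
scene spacer [ 0.5839 -0.2473] [ 0.5837 -0.2492] 0.0244 298
scene washer [ 0.6738 -0.1635] [ 0.6732 -0.1635] 0.0318 736
scene collar [ 0.5718 -0.1321] [ 0.5725 -0.1325] 0.0283 290
scene jar [ 0.463  -0.2487] [ 0.4635 -0.2465] 0.0254 306
scene tape [ 0.4507 -0.1454] [ 0.4507 -0.1455] 0.0366 407
scene cup ((616.3458251953125, 88.83695983886719), (138.09878540039062, 110.57293701171875), 21.599834442138672) 1523 nan
hole ((622.468505859375, 98.5459976196289), (51.53744888305664, 59.56216049194336), 143.60165405273438)
bar 283 [0.5563 0.0028 0.1932]
((546.0098876953125, 9.986928939819336), (67.21056365966797, 37.33729934692383), 21.416440963745117)
```

```bash
cat >> m.py <<'E'
def go(x,y,z,yaw=None):
    s=robot.observe(); Rm=R.from_euler('xyz',s['tool_rot']).as_matrix()
    d=(np.array([x,y,z])-s['tool_pos'])@Rm*100
    w=np.zeros(3)
    if yaw is not None: w=R.from_matrix(Rm.T@R.from_euler('xyz',[np.pi,0,yaw]).as_matrix()).as_rotvec()
    print('t',round(s['time'],2),'pos',np.round(s['tool_pos'],4),'rot',np.round(s['tool_rot'],3)); print('shift',np.round(d,2),'turn',np.round(w,3))
E
python3 - <<'E'
from m import *
a,D=load('top'); P=cloud('top',D)
for nm,z0,z1,u,v in [('bottlecap',.13,.15,415,165),('bottlebody',.06,.1,412,172),('weight',.03,.06,446,241)]:
    g=P[v-25:v+25,u-25:u+25].reshape(-1,3); g=g[(g[:,2]>z0)&(g[:,2]<z1)]; print(nm,np.round(g.mean(0),3),np.round(np.ptp(g,axis=0),3))
c=np.array([.6118,.1005])
Q=P.reshape(-1,3); q=Q[:,:2]-c
# bar yaw: search points high
m=(Q[:,2]>.178)&(Q[:,2]<.212)&(np.hypot(*q.T)<.17)&(np.hypot(*q.T)>.09)
f=cv2.fitLine((Q[m][:,:2]*1000).astype(np.float32),cv2.DIST_HUBER,0,.01,.01).ravel(); print('barline',f,m.sum())
for dv in(25,): go(.5804,-.2436,.15)
E
```

```text
bottlecap [ 0.704 -0.304  0.141] [0.027 0.026 0.015]
bottlebody [ 0.693 -0.296  0.087] [0.06  0.059 0.04 ]
weight [ 0.556 -0.386  0.042] [0.037 0.035 0.025]
barline [9.2131656e-01 3.8881329e-01 5.4932544e+02 4.5260750e-03] 231
t 0.1 pos [0.1599 0.4997 0.2431] rot [-3.14  -0.     2.832]
shift [-62.71 -57.96   9.38] turn [0. 0. 0.]
```

>>> play_rows(
  rows=[
    [-31,-29,-2,0,0,0,0.7],
    [-31,-29,-2,0,0,0,0.7],
    [-31,-29,-2,0,0,0,0.7],
    [-31,-29,-2,0,0,0,0.7],
    [-31,-29,-2,0,0,0,0.7],
    [-31,-29,-2,0,0,0,0.7],
    [-31,-29,-2,0,0,0,0.7],
    [-31,-29,-2,0,0,0,0.7],
    [-62.7,-58,-2,0,0,0,0.7],
    [-62.7,-58,-2,0,0,0,0.7],
    [-62.7,-58,-2,0,0,0,0.7],
    [-62.7,-58,-2,0,0,0,0.7],
    [-62.7,-58,-2,0,0,0,0.7],
    [-62.7,-58,-2,0,0,0,0.7],
    [-62.7,-58,-2,0,0,0,0.7],
    [-62.7,-58,-2,0,0,0,0.7],
    [-62.7,-58,-2,0,0,0,0.7],
    [-62.7,-58,-2,0,0,0,0.7],
    [-62.7,-58,-2,0,0,0,0.7],
    [-62.7,-58,-2,0,0,0,0.7],
  ],
  squeeze=10,
)

```text
time: 2.1
tool_pos: [0.5799, -0.2425, 0.2634]
tool_rot: [3.141, -0.001, 2.832]
contact_force: [-0.6, 1.2, 0.4]
opening: 0.0641
grip_force: 0.0
```

```bash
python3 - <<'E'
from m import *
go(.5804,-.2436,.038)
E
```

```text
t 2.1 pos [ 0.5799 -0.2425  0.2634] rot [ 3.141e+00 -1.000e-03  2.832e+00]
shift [-0.11 -0.11 22.54] turn [0. 0. 0.]
```

>>> play_rows(
  rows=[
    [-0.1,-0.1,22.5,0,0,0,0.7],
    [-0.1,-0.1,22.5,0,0,0,0.7],
    [-0.1,-0.1,22.5,0,0,0,0.7],
    [-0.1,-0.1,22.5,0,0,0,0.7],
    [-0.1,-0.1,22.5,0,0,0,0.7],
    [-0.1,-0.1,22.5,0,0,0,0.7],
    [-0.1,-0.1,22.5,0,0,0,0.7],
    [-0.1,-0.1,22.5,0,0,0,0],
    [-0.1,-0.1,22.5,0,0,0,0],
    [-0.1,-0.1,22.5,0,0,0,0],
    [-0.1,-0.1,22.5,0,0,0,0],
    [-0.1,-0.1,22.5,0,0,0,0],
    [-0.1,-0.1,22.5,0,0,0,0],
  ],
  squeeze=10,
)

```text
time: 3.4
tool_pos: [0.5816, -0.2452, 0.0401]
tool_rot: [-3.141, 0.002, 2.832]
contact_force: [-1.0, 0.6, 7.3]
opening: 0.0413
grip_force: 10.0
```

>>> play_rows(
  rows=[
    [0,0,0,0,0,0,0.7],
    [0,0,0,0,0,0,0.7],
    [0,0,0,0,0,0.13,0.7],
    [0,0,0,0,0,0.26,0.7],
    [0,0,0,0,0,0.39,0.7],
    [0,0,0,0,0,0.52,0.7],
    [0,0,0,0,0,0.65,0.7],
    [0,0,0,0,0,0.78,0.7],
    [0,0,0,0,0,0.91,0.7],
    [0,0,0,0,0,1.05,0.7],
    [0,0,0,0,0,1.05,0.7],
    [0,0,0,0,0,1.05,0.7],
  ],
)

```text
time: 4.6
tool_pos: [0.5809, -0.2447, 0.0385]
tool_rot: [-3.141, -0.0, 1.786]
contact_force: [0.3, 0.3, -0.5]
opening: 0.064
grip_force: 0.0
```

```bash
python3 - <<'E'
from m import *
for i in range(2):
    s=robot.observe(); print(s['time'],s['tool_pos'],s['contact_force'],s['opening'])
    snap('scene')
E
```

```text
4.6 [ 0.58091813 -0.24470954  0.03852021] [ 0.26736397  0.25129894 -0.54229506] 0.06399078497830883
4.65 [ 0.58094224 -0.24472382  0.03854774] [-0.18995885  0.08431616  0.00720942] 0.06411768406622581
```

>>> play_rows(
  rows=[
    [0,0,0,0,0,0,0],
    [0,0,0,0,0,0,0],
    [0,0,0,0,0,0,0],
    [0,0,0,0,0,0,0],
    [0,0,0,0,0,0,0],
    [0,0,0,0,0,0,0],
  ],
  squeeze=15,
)

```text
time: 5.3
tool_pos: [0.581, -0.2448, 0.0387]
tool_rot: [3.142, -0.0, 1.782]
contact_force: [-0.1, -0.9, 0.3]
opening: 0.0414
grip_force: 15.0
```

>>> play_rows(
  rows=[
    [0,0,-5,0,0,0,0],
    [0,0,-10,0,0,0,0],
    [0,0,-15,0,0,0,0],
    [0,0,-20,0,0,0,0],
    [0,0,-20,0,0,0,0],
    [0,0,-20,0,0,0,0],
  ],
)

```text
time: 5.9
tool_pos: [0.5813, -0.2449, 0.2399]
tool_rot: [3.139, 0.002, 1.782]
contact_force: [0.3, 0.4, -2.0]
opening: 0.0416
grip_force: 15.0
```

```bash
python3 - <<'E'
from m import *
a,D=load('top')
g=cv2.cvtColor(a,cv2.COLOR_RGB2GRAY)
# radial edge: sample intensity on plane z=.171 around the centre guess, strongest bright->dark inward edge for r in 27..35 and outer square
G=cv2.GaussianBlur(g,(0,0),.7).astype(np.float32)
c=np.array([.6125,.1005])
for it in range(4):
    th=np.radians(np.arange(0,360,5)); rr=np.arange(.025,.037,.00025)
    X=c[0]+np.outer(np.cos(th),rr); Y=c[1]+np.outer(np.sin(th),rr)
    uv=proj('top',np.c_[X.ravel(),Y.ravel(),np.full(X.size,.171)]).astype(np.float32)
    I=cv2.remap(G,uv[:,0].reshape(X.shape),uv[:,1].reshape(X.shape),cv2.INTER_CUBIC)
    gr=np.gradient(I,axis=1); k=gr[:,4:-4].argmax(1)+4; s=gr[np.arange(len(th)),k]; ok=s>np.percentile(s,30)
    r=rr[k]
    A=np.c_[np.cos(th),np.sin(th),np.ones(len(th))]
    w=ok.copy()
    for _ in range(4):
        x=np.linalg.lstsq(A[w],r[w],rcond=None)[0]; e=r-A@x; w=ok&(abs(e)<.0015)
    c=c+x[:2]; print(np.round(c,4),round(x[2],4),w.sum(),round(e[w].std(),4))
# outer square edges along stand axes
for aa in np.radians([18,20,21,22,23,25]):
    ex=np.array([-np.sin(aa),np.cos(aa)]); ey=np.array([-np.cos(aa),-np.sin(aa)]); out=[]
    for d,o in((ex,ey),(-ex,ey),(-ey,ex),(ey,ex)):
        t=np.arange(-.03,.031,.004); rr=np.arange(.034,.05,.00025)
        Pm=c+rr[None,:,None]*d+t[:,None,None]*o
        uv=proj('top',np.c_[Pm.reshape(-1,2),np.full(Pm.size//2,.171)]).astype(np.float32)
        I=cv2.remap(G,uv[:,0].reshape(Pm.shape[:2]),uv[:,1].reshape(Pm.shape[:2]),cv2.INTER_CUBIC)
        r=rr[abs(np.gradient(I,axis=1)).argmax(1)]; p=np.polyfit(t,r,1); out.append((round(np.median(r)*1000,1),round(np.degrees(p[0]),1)))
    print(np.degrees(aa),out)
go(.613,.099,.235)
E
```

```text
[0.6138 0.1025] 0.0325 43 0.0004
[0.614  0.1025] 0.0325 43 0.0005
[0.6139 0.1024] 0.0325 43 0.0004
[0.6139 0.1023] 0.0326 44 0.0004
18.0 [(np.float64(42.9), np.float64(-2.6)), (np.float64(42.0), np.float64(2.0)), (np.float64(45.9), np.float64(-2.6)), (np.float64(41.3), np.float64(-4.0))]
20.0 [(np.float64(42.8), np.float64(0.0)), (np.float64(41.9), np.float64(0.3)), (np.float64(47.1), np.float64(-1.9)), (np.float64(40.8), np.float64(-3.0))]
21.0 [(np.float64(42.6), np.float64(0.2)), (np.float64(42.3), np.float64(1.2)), (np.float64(47.0), np.float64(-1.1)), (np.float64(40.9), np.float64(-4.8))]
22.0 [(np.float64(42.9), np.float64(1.2)), (np.float64(42.1), np.float64(1.9)), (np.float64(45.4), np.float64(-0.3)), (np.float64(41.5), np.float64(-7.8))]
23.0 [(np.float64(43.0), np.float64(2.8)), (np.float64(42.0), np.float64(-0.5)), (np.float64(47.4), np.float64(0.6)), (np.float64(40.8), np.float64(-3.6))]
25.0 [(np.float64(42.8), np.float64(4.9)), (np.float64(42.6), np.float64(-1.4)), (np.float64(45.1), np.float64(1.9)), (np.float64(45.4), np.float64(-8.3))]
t 5.9 pos [ 0.5813 -0.2449  0.2399] rot [3.139e+00 2.000e-03 1.782e+00]
shift [32.96 10.31  0.46] turn [0. 0. 0.]
```

>>> play_rows(
  rows=[
    [5,1.6,0,0,0,0,0],
    [10,3.1,0,0,0,0,0],
    [15,4.7,0,0,0,0,0],
    [20,6.3,0,0,0,0,0],
    [25,7.8,0,0,0,0,0],
    [30,9.4,0,0,0,0,0],
    [33.2,10.4,0,0,0,0,0],
    [33.2,10.4,0.7,0,0,0,0],
    [33.2,10.4,1,0,0,0,0],
    [33.2,10.4,1,0,0,0,0],
  ],
)

```text
time: 6.9
tool_pos: [0.6123, 0.1006, 0.2266]
tool_rot: [-3.137, -0.0, 1.781]
contact_force: [-0.1, -0.5, -0.6]
opening: 0.0411
grip_force: 15.0
```

```bash
python3 - <<'E'
from m import *
go(.6143,.1008,.232)
W=np.zeros((480,800,3),np.uint8)
a,_=snap('scene'); W[:,:400]=cv2.resize(a[170:290,395:495],(400,480),interpolation=cv2.INTER_CUBIC)
a,_=snap('top'); W[:,400:]=cv2.resize(a[150:270,170:270],(400,480),interpolation=cv2.INTER_CUBIC)
save('hold.png',W)
E
```

```text
t 6.9 pos [0.6123 0.1006 0.2266] rot [-3.137 -0.     1.781]
shift [-0.02  0.2  -0.55] turn [0. 0. 0.]
```

View pics/hold.png

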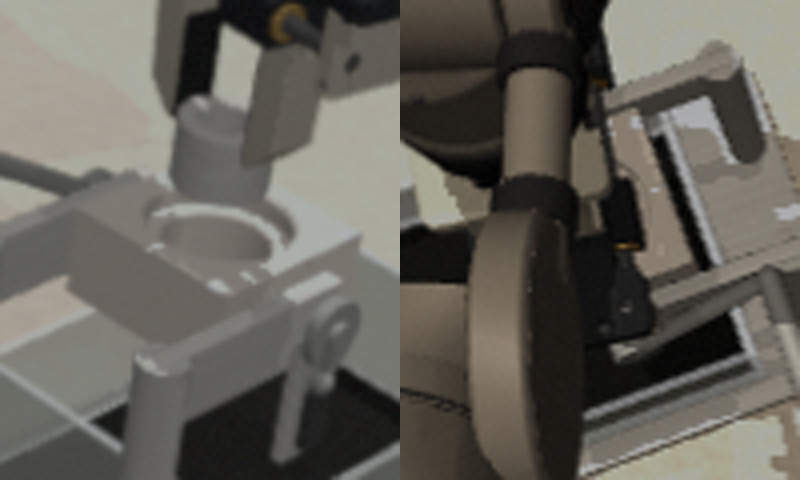

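The scene crop shows the spacer held upright between the pads, about at (450,208) in the full image. It is right above the bore, whose recess is centred near (450,228). The top view is covered by the arm.

```bash
python3 - <<'E'
from m import *
a,D=load('scene'); G=cv2.GaussianBlur(cv2.cvtColor(a,cv2.COLOR_RGB2GRAY),(0,0),.7).astype(float)
t=robot.observe()['tool_pos']
# spacer outline at lower part: predicted edges
m,K,d,o,Rm=cam('scene'); right=Rm[:,0]
for z in(.190,.194,.198):
    p=np.array([t[0],t[1],z]); uv=proj('scene',[p,p-right*.021,p+right*.021])
    r=int(round(uv[0,1])); row=G[r-1:r+2].mean(0); gr=np.abs(np.gradient(row))
    L=int(uv[1,0]);Rr=int(uv[2,0])
    def sub(c):
        k=np.arange(c-5,c+7); w=gr[k]**3; return (k*w).sum()/w.sum()
    l,rr=sub(L),sub(Rr); print('pred',np.round(uv[:,0],1),'meas',round(l,1),round(rr,1),'mid off px',round((l+rr)/2-uv[0,0],2), 'edges I',np.round(row[L-4:L+5]),np.round(row[Rr-4:Rr+5]))
# recess left/right along camera-right through centre on plane .171
c=np.array([.6143,.1008]); dr=right[:2]/np.linalg.norm(right[:2]); dp=np.array([-dr[1],dr[0]])
for k in(-.01,-.005,0,.005,.01):
    s=np.arange(-.045,.0451,.0005); Q=c+s[:,None]*dr+k*dp
    uv=proj('scene',np.c_[Q,np.full(len(s),.171)]).astype(np.float32)
    I=cv2.remap(G.astype(np.float32),uv[:,0].reshape(1,-1),uv[:,1].reshape(1,-1),cv2.INTER_CUBIC)[0]
    gr=np.gradient(I); print(k,'dp; minima at',s[gr.argsort()[:6]]*1000,'max',s[gr.argsort()[::-1][:6]]*1000)
print(dr,dp)
E
```

```text
pred [449.8 437.1 462.5] meas 437.3 462.0 mid off px -0.18 edges I [134. 146. 155. 154. 136. 107.  90.  88.  90.] [ 96.  95.  95. 104. 131. 159. 169. 169. 168.]
pred [450.1 437.4 462.8] meas 436.8 462.5 mid off px -0.51 edges I [156. 164. 167. 153. 120.  92.  85.  86.  89.] [ 96.  95.  94.  97. 116. 149. 166. 169. 169.]
pred [450.5 437.7 463.2] meas 437.1 463.1 mid off px -0.37 edges I [168. 168. 167. 157. 129.  96.  84.  85.  88.] [ 83.  82.  83.  92. 116. 137. 147. 155. 161.]
-0.01 dp; minima at [24.5 25.  24.  23.5 23.  25.5] max [30.  29.5 31.  30.5 18.  31.5]
-0.005 dp; minima at [24.  24.5 23.5 26.  22.5 25.5] max [31.  30.5 32.5 32.  31.5 33. ]
0 dp; minima at [22.  23.5 23.  22.5 20.  21.5] max [32.  31.5 30.5 31.  32.5 30. ]
0.005 dp; minima at [19.5 19.  18.5 20.  18.  21. ] max [ 31.   31.5  30.  -26.   33.   29.5]
0.01 dp; minima at [12.  11.5 14.  12.5 15.5 13.5] max [ 31.   30.5  32.   31.5 -23.  -23.5]
[0.28804937 0.95761556] [-0.95761556  0.28804937]
```

>>> play_rows(
  rows=[
    [0,0.2,0.5,0,0,0,0],
    [0,0.2,1,0,0,0,0],
    [0,0.2,1.5,0,0,0,0],
    [0,0.2,2,0,0,0,0],
    [0,0.2,2.2,0,0,0,0],
    [0,0.2,2.2,0,0,0,0],
    [0,0.2,2.2,0,0,0,0],
  ],
)

```text
time: 7.7
tool_pos: [0.6152, 0.1022, 0.2069]
tool_rot: [3.141, -0.0, 1.782]
contact_force: [0.0, -0.3, 0.5]
opening: 0.0415
grip_force: 15.0
```

```bash
python3 - <<'E'
from m import *
go(.6143,.1014,.192)
print(robot.observe()['contact_force'])
E
```

```text
t 7.7 pos [0.6152 0.1022 0.2069] rot [ 3.141 -0.     1.782]
shift [-0.06 -0.11  1.49] turn [0. 0. 0.]
[ 0.04203498 -0.34191307  0.50217998]
```

>>> play_rows(
  rows=[
    [-0.05,-0.1,0.2,0,0,0,0],
    [-0.05,-0.1,0.4,0,0,0,0],
    [-0.05,-0.1,0.6,0,0,0,0],
    [-0.05,-0.1,0.8,0,0,0,0],
    [-0.05,-0.1,1.0,0,0,0,0],
    [-0.05,-0.1,1.0,0,0,0,0],
  ],
)

```text
time: 8.3
tool_pos: [0.6141, 0.1014, 0.1963]
tool_rot: [-3.141, -0.0, 1.782]
contact_force: [0.5, 0.2, -0.4]
opening: 0.0415
grip_force: 15.0
```

>>> play_rows(
  rows=[
    [0,0,0.2,0,0,0,0],
    [0,0,0.4,0,0,0,0],
    [0,0,0.5,0,0,0,0],
    [0,0,0.5,0,0,0,0],
  ],
)

```text
time: 8.7
tool_pos: [0.6141, 0.1014, 0.1915]
tool_rot: [-3.141, -0.0, 1.782]
contact_force: [0.4, 0.5, -1.6]
opening: 0.0416
grip_force: 15.0
```

```bash
python3 - <<'E'
from m import *
s=robot.observe(); print(s['tool_pos'],s['contact_force'])
a,D=snap('scene'); save('in.png',cv2.resize(a[170:290,395:495],(500,600),interpolation=cv2.INTER_CUBIC))
E
```

```text
[0.61414648 0.10138492 0.19146921] [ 0.39701614  0.49245267 -1.58908593]
```

View pics/in.png

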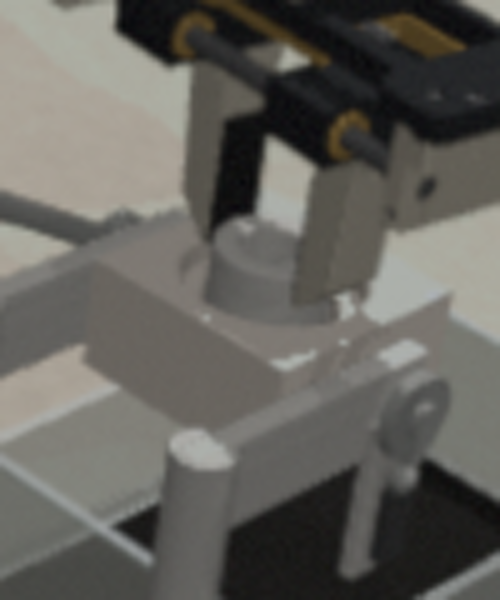

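The crop shows the spacer well down in the recess opening, upright between the fingers. I'll release it and lift.

>>> play_rows(
  rows=[
    [0,0,0,0,0,0,0.65],
    [0,0,0,0,0,0,0.65],
    [0,0,0,0,0,0,0.65],
    [0,0,0,0,0,0,0.65],
    [0,0,-3,0,0,0,0.65],
    [0,0,-7,0,0,0,0.8],
    [-5,-1,-7,0,0,0,0.9],
    [-10,-1,-7,0,0,0,0.9],
    [-15,-1,-7,0,0,0,0.9],
    [-20,-1,-7,0,0,0,0.9],
    [-25,-0.5,-7,0,0,0,0.9],
    [-27,0,-7,0,0,0,0.9],
    [-27,0,-7,0,0,0,0.9],
  ],
)

```text
time: 10.05
tool_pos: [0.6711, -0.1665, 0.2606]
tool_rot: [-3.141, 0.0, 1.777]
contact_force: [-0.4, 0.8, -0.0]
opening: 0.0826
grip_force: 0.0
```

```bash
python3 - <<'E'
from m import *
W=np.zeros((400,800,3),np.uint8)
a,D=snap('scene'); W[:,:400]=cv2.resize(a[180:260,410:490],(400,400),interpolation=cv2.INTER_CUBIC)
a,D=snap('top'); W[:,400:]=cv2.resize(a[165:245,180:260],(400,400),interpolation=cv2.INTER_CUBIC)
save('seated.png',W)
P=cloud('top',D); c=np.array([.6137,.102]); d=np.hypot(P[...,0]-c[0],P[...,1]-c[1])
print('depth z ring12-20',np.nanpercentile(P[(d>.013)&(d<.02)][:,2],[10,50,90]),'rim',np.nanmedian(P[(d>.034)&(d<.04)][:,2]))
print('washer',ring('top',P,[.6704,-.1612],.018))
go(.671,-.1624,.028)
E
```

```text
depth z ring12-20 [0.15593831 0.16578033 0.16803833] rim 0.1721676542452094Traceback (most recent call last):
  File "<stdin>", line 8, in <module>
  File "m.py", line 6, in ring
    v,u=np.nonzero(m); q=onz(n,np.c_[u,v],h)[:,:2]
                         ~~~^^^^^^^^^^^^^^^^
  File "h.py", line 13, in onz
    o,r=rays(n,uv); return o+r*((z-o[2])/r[:,2])[:,None]
        ~~~~^^^^^^
  File "h.py", line 10, in rays
    p=cv2.undistortPoints(np.array(uv,float).reshape(-1,1,2),K,d).reshape(-1,2)
      ~~~~~~~~~~~~~~~~~~~^^^^^^^^^^^^^^^^^^^^^^^^^^^^^^^^^^^^^^^^
cv2.error: OpenCV(4.12.0) /io/opencv/modules/calib3d/src/undistort.dispatch.cpp:347: error: (-215:Assertion failed) CV_IS_MAT(_src) && CV_IS_MAT(_dst) && (_src->rows == 1 || _src->cols == 1) && (_dst->rows == 1 || _dst->cols == 1) && _src->cols + _src->rows - 1 == _dst->rows + _dst->cols - 1 && (CV_MAT_TYPE(_src->type) == CV_32FC2 || CV_MAT_TYPE(_src->type) == CV_64FC2) && (CV_MAT_TYPE(_dst->type) == CV_32FC2 || CV_MAT_TYPE(_dst->type) == CV_64FC2) in function 'cvUndistortPointsInternal'
```

View pics/seated.png

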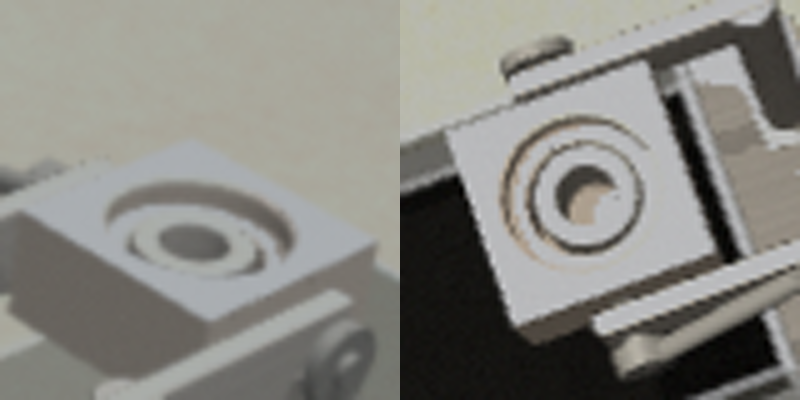

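The crop shows the spacer seated flat and concentric in the lower bore. Its top measures 165.8 mm against the expected 165. Next is the washer.

>>> play_rows(
  rows=[
    [0.4,0.1,5,0,0,0,0.85],
    [0.4,0.1,10,0,0,0,0.85],
    [0.4,0.1,15,0,0,0,0.85],
    [0.4,0.1,19,0,0,0,0.85],
    [0.4,0.1,22,0,0,0,0.85],
    [0.4,0.1,23.4,0,0,0,0.85],
    [0.4,0.1,23.4,0,0,0,0.85],
    [0.4,0.1,23.4,0,0,0,0],
    [0.4,0.1,23.4,0,0,0,0],
    [0.4,0.1,23.4,0,0,0,0],
    [0.4,0.1,23.4,0,0,0,0],
    [0.4,0.1,23.4,0,0,0,0],
    [0.4,0.1,23.4,0,0,0,0],
  ],
  squeeze=12,
)

```text
time: 11.45
tool_pos: [0.6718, -0.1588, 0.0297]
tool_rot: [3.139, 0.001, 1.782]
contact_force: [-1.6, 1.1, 6.2]
opening: 0.0569
grip_force: 12.0
```

>>> play_rows(
  rows=[
    [0,0,0,0,0,0,0.85],
    [0,0,0,0,0,0,0.85],
    [0,0,0,0,0,0,0.85],
    [0,0,0,0,0,-0.13,0.85],
    [0,0,0,0,0,-0.26,0.85],
    [0,0,0,0,0,-0.39,0.85],
    [0,0,0,0,0,-0.52,0.85],
    [0,0,0,0,0,-0.65,0.85],
    [0,0,0,0,0,-0.78,0.85],
    [0,0,0,0,0,-0.91,0.85],
    [0,0,0,0,0,-1.05,0.85],
    [0,0,0,0,0,-1.05,0.85],
    [0,0,0,0,0,-1.05,0.85],
    [0,0,0,0,0,-1.05,0],
    [0,0,0,0,0,-1.05,0],
    [0,0,0,0,0,-1.05,0],
    [0,0,0,0,0,-1.05,0],
    [0,0,0,0,0,-1.05,0],
  ],
  squeeze=20,
)

```text
time: 13.25
tool_pos: [0.6709, -0.1586, 0.0277]
tool_rot: [3.142, -0.0, 2.831]
contact_force: [-0.0, -0.6, 0.3]
opening: 0.0564
grip_force: 19.8
```

>>> play_rows(
  rows=[
    [0,0,0,0,0,0,0.85],
    [0,0,0,0,0,0,0.85],
    [0,0,0,0,0,0,0.85],
    [0,0,0.2,0,0,0.13,0.85],
    [0,0,0.2,0,0,0.26,0.85],
    [0,0,0.2,0,0,0.39,0.85],
    [0,0,0.2,0,0,0.52,0.85],
    [0,0,0.2,0,0,0.65,0.85],
    [0,0,0.2,0,0,0.78,0.85],
    [0,0,0.2,0,0,0.91,0.85],
    [0,0,0.2,0,0,1.05,0.85],
    [0,0,0.2,0,0,1.05,0.85],
    [0,0,0.2,0,0,1.05,0.85],
    [0,0,0.2,0,0,1.05,0],
    [0,0,0.2,0,0,1.05,0],
    [0,0,0.2,0,0,1.05,0],
    [0,0,0.2,0,0,1.05,0],
    [0,0,0.2,0,0,1.05,0],
  ],
  squeeze=20,
)

```text
time: 15.05
tool_pos: [0.671, -0.1585, 0.0257]
tool_rot: [3.141, -0.0, 1.782]
contact_force: [0.6, 0.1, 0.1]
opening: 0.0566
grip_force: 20.0
```

>>> play_rows(
  rows=[
    [0,0,-5,0,0,0,0],
    [0,0,-10,0,0,0,0],
    [0,0,-15,0,0,0,0],
    [0,0,-20,0,0,0,0],
    [0,0,-21,0,0,0,0],
    [0,0,-21,0,0,0,0],
    [0,0,-21,0,0,0,0],
  ],
)

```text
time: 15.75
tool_pos: [0.6701, -0.1583, 0.2334]
tool_rot: [-3.138, -0.002, 1.782]
contact_force: [-0.0, 0.1, -2.3]
opening: 0.0569
grip_force: 20.0
```

```bash
python3 - <<'E'
from m import *
go(.614,.1023,.23)
E
```

```text
t 15.75 pos [ 0.6701 -0.1583  0.2334] rot [-3.138e+00 -2.000e-03  1.782e+00]
shift [ 2.665e+01 -2.000e-02  4.000e-01] turn [0. 0. 0.]
```

>>> play_rows(
  rows=[
    [5,0,0,0,0,0,0],
    [10,0,0,0,0,0,0],
    [15,0,0,0,0,0,0],
    [20,0,0,0,0,0,0],
    [24,0,0,0,0,0,0],
    [26.6,0,0,0,0,0,0],
    [26.6,0,0,0,0,0,0],
    [26.6,0,2,0,0,0,0],
    [26.6,0,2.8,0,0,0,0],
    [26.6,0,2.8,0,0,0,0],
    [26.6,0,2.8,0,0,0,0],
    [26.6,0,2.8,0,0,0,0],
  ],
)

```text
time: 16.95
tool_pos: [0.6156, 0.1011, 0.2081]
tool_rot: [3.141, 0.0, 1.781]
contact_force: [0.8, 0.5, -1.6]
opening: 0.0571
grip_force: 20.0
```

```bash
python3 - <<'E'
from m import *
go(.614,.1023,.192); print(robot.observe()['contact_force'])
a,D=snap('scene'); 
t=robot.observe()['tool_pos']
W=cv2.resize(a[180:260,400:500],(750,600),interpolation=cv2.INTER_CUBIC); save('wash.png',W)
# washer outline vs tool axis, along camera right
G=cv2.GaussianBlur(cv2.cvtColor(a,cv2.COLOR_RGB2GRAY),(0,0),.7).astype(float)
m,K,d,o,Rm=cam('scene'); right=Rm[:,0]
for z in(.181,.184,.187):
    p=np.array([t[0],t[1],z]); uv=proj('scene',[p,p-right*.029,p+right*.029]); r=int(round(uv[0,1])); row=G[r]
    print(np.round(uv[:,0],1),np.round(row[int(uv[1,0])-5:int(uv[1,0])+6]),np.round(row[int(uv[2,0])-5:int(uv[2,0])+6]))
E
```

```text
t 16.95 pos [0.6156 0.1011 0.2081] rot [3.141 0.    1.781]
shift [ 0.16 -0.14  1.61] turn [0. 0. 0.]
[ 0.84024497  0.46910328 -1.58233721]
[450.4 432.9 467.8] [122. 122. 121. 118. 113. 102.  90.  84.  83.  85.  86.] [ 82.  83.  84.  86.  89.  90.  91.  93. 100. 111. 125.]
[450.7 433.1 468.1] [121. 121. 120. 115. 102.  87.  81.  82.  84.  86.  88.] [ 83.  83.  86.  91.  92.  92.  92.  93.  96. 103. 114.]
[450.9 433.4 468.4] [121. 121. 120. 111.  93.  80.  79.  80.  83.  87.  90.] [82. 83. 86. 90. 92. 92. 92. 92. 92. 93. 94.]
```

View pics/wash.png

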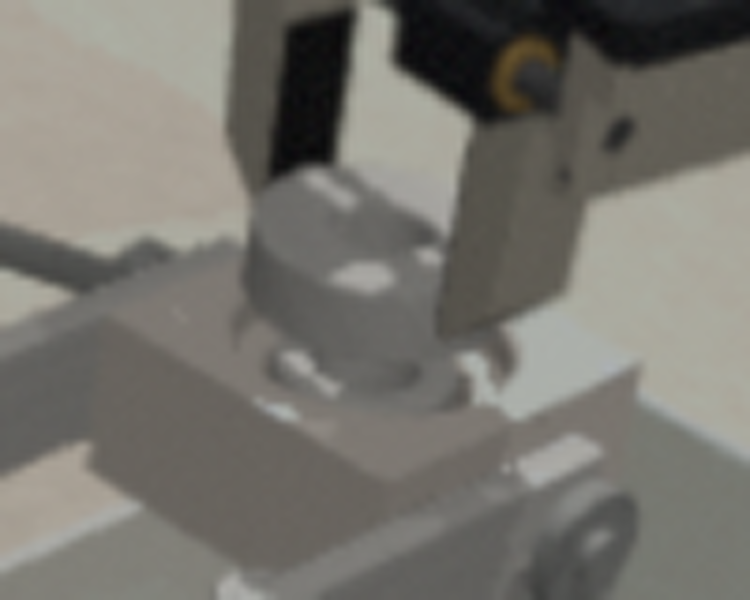

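The crop shows the washer level in the fingers just above the recess, centred to within about a millimetre, with the seated spacer visible below.

>>> play_rows(
  rows=[
    [0.1,-0.15,0.4,0,0,0,0],
    [0.1,-0.15,0.7,0,0,0,0],
    [0.1,-0.15,1.0,0,0,0,0],
    [0.1,-0.15,1.2,0,0,0,0],
    [0.1,-0.15,1.4,0,0,0,0],
    [0.1,-0.15,1.4,0,0,0,0],
    [0.1,-0.15,1.4,0,0,0,0],
  ],
)

```text
time: 17.7
tool_pos: [0.6136, 0.1023, 0.1937]
tool_rot: [3.142, -0.0, 1.782]
contact_force: [-0.5, 0.7, -1.1]
opening: 0.0571
grip_force: 20.0
```

>>> play_rows(
  rows=[
    [0,0,0.15,0,0,0,0],
    [0,0,0.25,0,0,0,0],
    [0,0,0.25,0,0,0,0],
  ],
)

```text
time: 18.0
tool_pos: [0.6136, 0.1023, 0.1911]
tool_rot: [3.142, -0.0, 1.782]
contact_force: [0.4, 1.0, -1.0]
opening: 0.0573
grip_force: 20.0
```

>>> play_rows(
  rows=[
    [0,0,0,0,0,0,0.75],
    [0,0,0,0,0,0,0.75],
    [0,0,0,0,0,0,0.75],
    [0,0,0,0,0,0,0.75],
    [0,0,-3,0,0,0,0.75],
    [0,0,-8,0,0,0,0.75],
    [-5,0,-8,0,0,0,0.5],
    [-10,0,-8,0,0,0,0.2],
    [-15,0,-8,0,0,0,0],
    [-19,0,-8,0,0,0,0],
    [-19,0,-8,0,0,0,0],
    [-19,0,-8,0,0,0,0],
    [-19,0,-8,0,0,0,0],
    [-19,0,-8,0,0,0,0],
  ],
)

```text
time: 19.4
tool_pos: [0.6533, -0.082, 0.2715]
tool_rot: [3.141, -0.0, 1.784]
contact_force: [-1.1, -0.1, 0.5]
opening: 0.0097
grip_force: 0.0
```

```bash
python3 - <<'E'
from m import *
W=np.zeros((400,800,3),np.uint8)
a,D=snap('scene'); W[:,:400]=cv2.resize(a[180:260,410:490],(400,400),interpolation=cv2.INTER_CUBIC)
a,D=snap('top'); W[:,400:]=cv2.resize(a[165:265,180:280],(400,400),interpolation=cv2.INTER_CUBIC)
save('seated2.png',W)
P=cloud('top',D); print(ring('top',P,[.614,.102],.183))
c=np.array([.6135,.102]);d=np.hypot(P[...,0]-c[0],P[...,1]-c[1]); g=P[(d>.014)&(d<.026)]
A=np.c_[g[:,:2]-c,np.ones(len(g))]; print('plane',np.linalg.lstsq(A,g[:,2],rcond=None)[0])
# bar in axle frame
aa=np.radians(20.5); ex=np.array([-np.sin(aa),np.cos(aa)]); ey=np.array([-np.cos(aa),-np.sin(aa)])
Q=P.reshape(-1,3); x=(Q[:,:2]-c)@ex; y=(Q[:,:2]-c)@ey
m=(Q[:,2]>.185)&(Q[:,2]<.215)&(y>.078)&(y<.12)&(abs(x+.074)<.03)
print('bar x',np.percentile(x[m],[5,50,95]),'slope',np.polyfit(y[m],x[m],1),'z',np.percentile(Q[m][:,2],[5,50,95]),m.sum())
m=(Q[:,2]>.185)&(Q[:,2]<.215)&(abs(x+.074)<.015)&(y<.2);print('y range',np.percentile(y[m],[0.5,99.5]))
T=c-.105*ex+.1*ey; print('T',T)
go(*T,.26,1.571+.163-.2)
E
```

```text
(array([0.61497316, 0.11078187]), array([0.61474249, 0.11032648]), 0.03228012466430664, 368)
plane [-0.0106142   0.02737841  0.1840007 ]Traceback (most recent call last):
  File "<stdin>", line 13, in <module>
    return _quantile_unchecked(
        a, q, axis, out, overwrite_input, method, keepdims, weights)
    return _ureduce(a,
                    func=_quantile_ureduce_func,
    ...<5 lines>...
                    overwrite_input=overwrite_input,
                    method=method)
    r = func(a, **kwargs)
    result = _quantile(arr,
                       quantiles=q,
    ...<2 lines>...
                       out=out,
                       weights=wgt)
    slices_having_nans = np.isnan(arr[-1, ...])
                                  ~~~^^^^^^^^^
IndexError: index -1 is out of bounds for axis 0 with size 0
```

View pics/seated2.png

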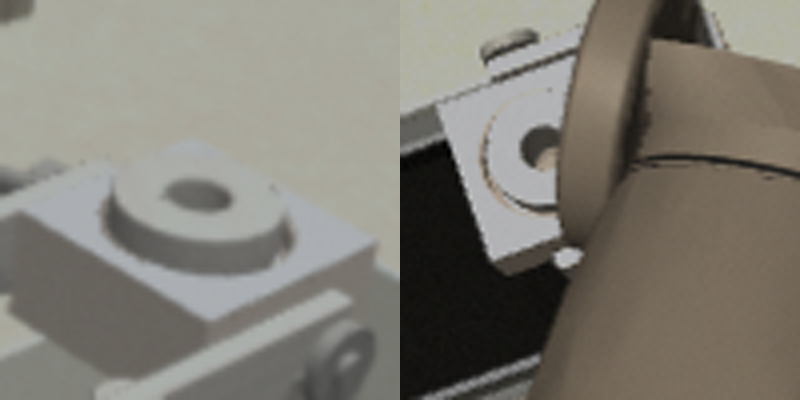

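The washer lies flat in the recess on the spacer and projects about 12 mm (top measured at 184 mm, level). Now for the push bar: fingers closed, in behind it.

>>> play_rows(
  rows=[
    [3,-4,0,0,0,-0.08,0],
    [5.9,-8,0,0,0,-0.155,0],
    [5.9,-8,0,0,0,-0.155,0],
    [5.9,-8,4,0,0,-0.155,0],
    [5.9,-8,8,0,0,-0.155,0],
    [5.9,-8,8,0,0,-0.155,0],
    [5.9,-8,8,0,0,-0.155,0],
    [5.9,-8,8,0,0,-0.155,0],
  ],
  squeeze=20,
)

```text
time: 20.3
tool_pos: [0.5642, -0.0427, 0.1935]
tool_rot: [3.138, 0.002, 1.937]
contact_force: [0.3, -0.3, 0.5]
opening: 0.0007
grip_force: 0.0
```

```bash
python3 - <<'E'
from m import *
s=robot.observe(); c=np.array([.614,.102]); aa=np.radians(21); ex=np.array([-np.sin(aa),np.cos(aa)]); ey=np.array([-np.cos(aa),-np.sin(aa)])
d=s['tool_pos'][:2]-c; print('axle frame',d@ex,d@ey,s['tool_pos'],s['tool_rot'],s['opening'])
a,D=snap('scene'); save('bar.png',cv2.resize(a[150:310,340:540],(750,600),interpolation=cv2.INTER_CUBIC))
E
```

```text
axle frame -0.11724884146841066 0.09830800860354164 [ 0.56423979 -0.04269166  0.19353446] [3.13822736e+00 2.08029683e-03 1.93705394e+00] 0.0006598738667392072
```

View pics/bar.png

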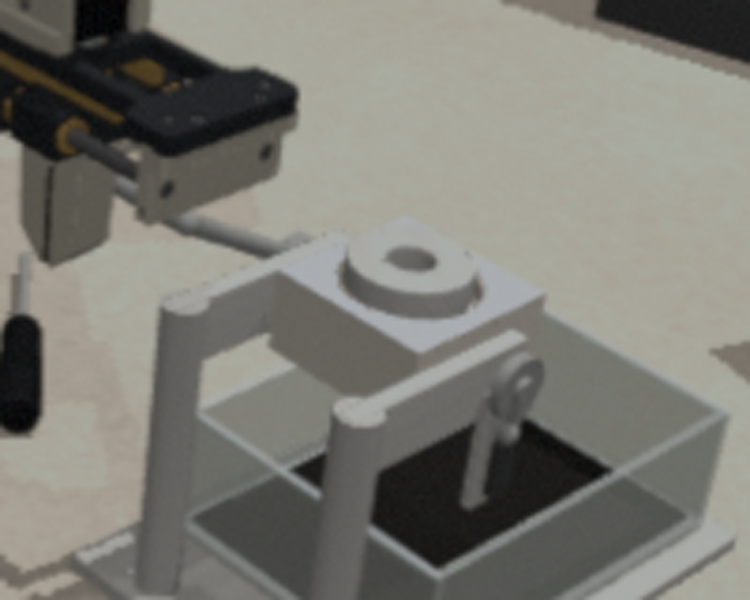

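The crop shows the closed fingers behind the bar, with the bar ahead of them at about (395,210) in the full image, and the cup loaded and level. I'll push along the arc.

>>> play_rows(
  rows=[
    [1,0,0,0,0,0,0],
    [2,0,0,0,0,0,0],
    [2.8,0,-0.2,0,0,0,0],
    [3.5,0,-0.6,0,0,0,0],
    [4.2,0,-1.1,0,0,0,0],
    [5.2,0,-1.6,0,0,0,0],
    [6.2,0,-2,0,0,0,0],
    [7.2,0,-2.3,0,0,0,0],
    [8.2,0,-2.4,0,0,0,0],
    [9.2,0,-2.6,0,0,0,0],
    [10.2,0,-2.6,0,0,0,0],
    [11.2,0,-2.6,0,0,0,0],
    [12.2,0,-2.4,0,0,0,0],
    [13.2,0,-2.2,0,0,0,0],
    [14.2,0,-2,0,0,0,0],
    [15.2,0,-1.6,0,0,0,0],
    [15.8,0,-1.2,0,0,0,0],
    [16.2,0,-1,0,0,0,0],
    [16.2,0,-1,0,0,0,0],
  ],
)

```text
time: 22.25
tool_pos: [0.5046, 0.1083, 0.1998]
tool_rot: [-3.14, 0.002, 1.937]
contact_force: [4.7, -7.2, -5.1]
opening: 0.0007
grip_force: 4.4
```

```bash
python3 - <<'E'
from m import *
s=robot.observe(); c=np.array([.614,.102]); aa=np.radians(21); ex=np.array([-np.sin(aa),np.cos(aa)]); ey=np.array([-np.cos(aa),-np.sin(aa)])
d=s['tool_pos'][:2]-c; print('axle frame',d@ex,d@ey,s['tool_pos'],'F along ex',s['contact_force'][:2]@ex,s['contact_force'])
a,D=snap('scene'); save('push.png',cv2.resize(a[150:310,370:570],(750,600),interpolation=cv2.INTER_CUBIC))
E
```

```text
axle frame 0.04507854724679713 0.09990649477319746 [0.50457455 0.10828116 0.19978691] F along ex -8.39014207590006 [ 4.66567165 -7.19607513 -5.10370111]
```

View pics/push.png

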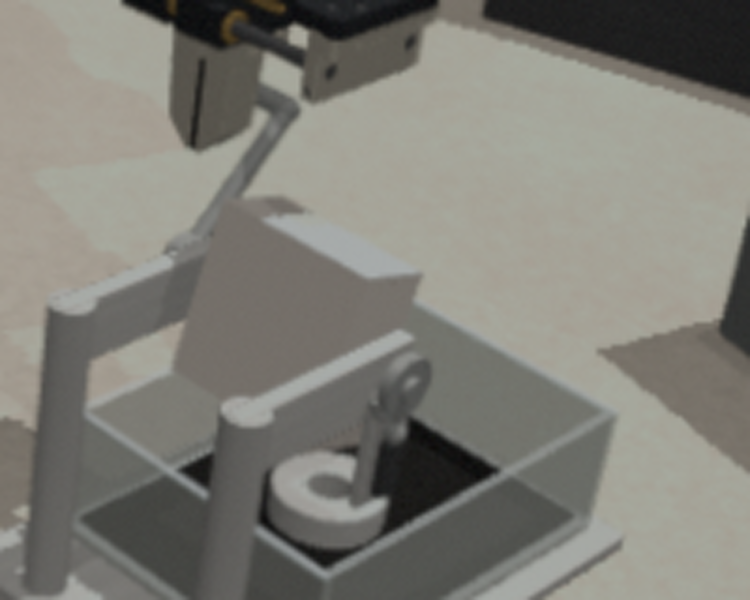

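The crop shows the cup tipped well over, with the washer lying in the tray. I'll push the remaining bit to the stop.

>>> play_rows(
  rows=[
    [0.5,0,0.3,0,0,0,0],
    [0.9,0,0.5,0,0,0,0],
    [1.2,0,0.7,0,0,0,0],
    [1.4,0,0.7,0,0,0,0],
    [1.5,0,0.7,0,0,0,0],
    [1.5,0,0.7,0,0,0,0],
  ],
)

```text
time: 22.9
tool_pos: [0.5017, 0.1171, 0.1914]
tool_rot: [-3.139, 0.011, 1.936]
contact_force: [17.0, -27.5, -22.4]
opening: 0.0003
grip_force: 16.1
```

>>> play_rows(
  rows=[
    [0,0,-0.1,0,0,0,0],
    [0,0,-0.2,0,0,0,0],
    [0,0,-0.2,0,0,0,0],
    [0,0,-0.2,0,0,0,0],
  ],
)

```text
time: 23.3
tool_pos: [0.502, 0.1161, 0.1929]
tool_rot: [-3.139, 0.012, 1.935]
contact_force: [20.8, -30.6, -27.2]
opening: 0.0
grip_force: 18.0
```

```bash
python3 - <<'E'
from m import *
a,D=snap('scene'); W=np.zeros((500,800,3),np.uint8); W[:,:400]=cv2.resize(a[170:320,390:510],(400,500),interpolation=cv2.INTER_CUBIC)
a,D=snap('top'); W[:,400:]=cv2.resize(a[150:300,140:260],(400,500),interpolation=cv2.INTER_CUBIC)
save('stop.png',W)
E
```

```text
(no output)
```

View pics/stop.png

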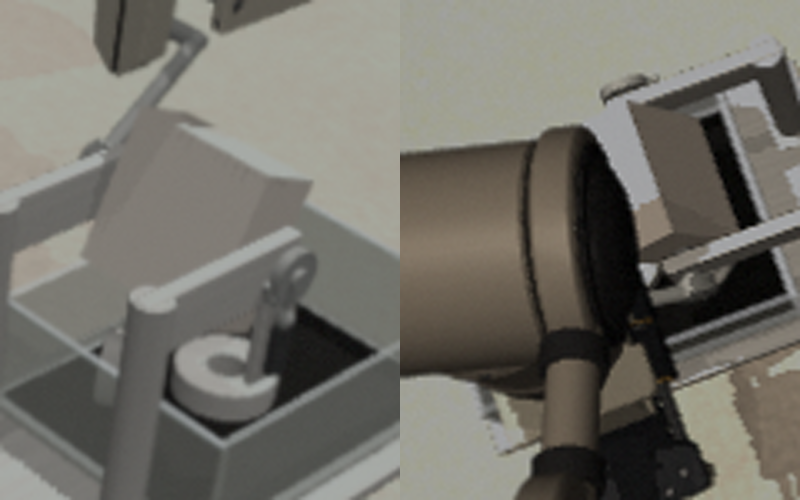

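Both parts seem to be in the tray: the washer is clear at scene (455,280), and something pale shows behind the left post at (423,282). I've now viewed 11 pictures, one over the limit of 10, so I'll open no more and check the rest by numbers, starting with the cup angle.

```bash
cat > st.py <<'E'
from m import *
aa=np.radians(21); S=np.array([[-np.sin(aa),np.cos(aa),0],[-np.cos(aa),-np.sin(aa),0],[0,0,1]]); C=np.array([.614,.102,.150])
def axle(n):
    a,D=load(n); return a,(cloud(n,D)-C)@S.T
E
python3 - <<'E'
from st import *
a,Q=axle('scene'); x,y,z=Q[...,0],Q[...,1],Q[...,2]
m=(abs(y-.068)<.012)&(np.hypot(x,z)>.03)&(np.hypot(x,z)<.1)&(z>.02)
th=np.arctan2(x[m],z[m]); print('crank n',m.sum(),'dir',np.percentile(th,[10,50,90]),'-> q',np.median(th)+1.05)
# cup faces visible: cup block bottom face normal (y within 35mm)
m=(abs(y)<.038)&(np.hypot(x,z)<.06)&(z>-.02); g=Q[m]; print('cup pts',m.sum())
import itertools
rng=np.random.default_rng(0); best=[]
X=g[:,[0,2]]
for k in range(400):
    i,j=rng.choice(len(X),2,replace=False); d=X[j]-X[i]; L=np.linalg.norm(d)
    if L<.02: continue
    nrm=np.array([-d[1],d[0]])/L; dist=X@nrm-X[i]@nrm; best.append(((abs(dist)<.002).sum(),nrm,X[i]@nrm))
best.sort(key=lambda b:-b[0]); 
for b in best[:3]: print(b[0],'normal angle from z toward x (rad)',np.arctan2(b[1][0],b[1][1]),'offset',b[2])
# tray contents
m=(x>-.045)&(x<.155)&(abs(y)<.07)&(z<-.08)&(z>-.130)
lum=a.mean(2); m&=lum>90
k,l,st,ce=cv2.connectedComponentsWithStats(m.astype(np.uint8))
for i in range(1,k):
    if st[i,4]>25: print('blob',np.round(ce[i]),st[i,4],np.round(np.nanmedian(Q[l==i],0),3))
E
```

```text
crank n 235 dir [0.45582113 0.85978007 0.91888799] -> q 1.909780066403998
cup pts 1773
1302 normal angle from z toward x (rad) -1.1752832255510748 offset 0.01947619767958407
1299 normal angle from z toward x (rad) -1.1739796770259003 offset 0.01954132542373327
1298 normal angle from z toward x (rad) 1.9600833478318624 offset -0.019251524108866158
blob [423. 274.] 60 [-0.011  0.032 -0.092]
blob [456. 283.] 492 [ 0.043 -0.    -0.115]
```

The cup plane gives q ≈ 1.97, not 2.1. The contact force is purely radial, so the bar is sticking to the finger face instead of sliding down it. I'll move the tool down with the bar.

>>> play_rows(
  rows=[
    [-0.1,0,0.3,0,0,0,0],
    [-0.1,0,0.6,0,0,0,0],
    [0,0,0.9,0,0,0,0],
    [0.1,0,1.2,0,0,0,0],
    [0.2,0,1.5,0,0,0,0],
    [0.2,0,1.5,0,0,0,0],
  ],
)

```text
time: 24.0
tool_pos: [0.5001, 0.1218, 0.1821]
tool_rot: [3.14, 0.006, 1.937]
contact_force: [4.0, -17.6, 4.8]
opening: 0.0009
grip_force: 9.0
```

```bash
cat > q.py <<'E'
from st import *
s=robot.observe(); d=(s['tool_pos']-C)@S.T; print('tool axle',np.round(d,4),'F axle',np.round(S@s['contact_force'],1),'t',s['time'])
snap('scene'); a,Q=axle('scene'); x,y,z=Q[...,0],Q[...,1],Q[...,2]
X=Q[(abs(y)<.038)&(np.hypot(x,z)<.06)&(z>-.02)][:,[0,2]]
rng=np.random.default_rng(0); best=(0,)
for k in range(600):
    i,j=rng.choice(len(X),2,replace=False); v=X[j]-X[i]; L=np.linalg.norm(v)
    if L<.02: continue
    n=np.array([-v[1],v[0]])/L; e=(abs((X-X[i])@n)<.003); c=e.sum()
    if c>best[0]: best=(c,e)
v=cv2.fitLine(X[best[1]].astype(np.float32),cv2.DIST_HUBER,0,.001,.001).ravel()
print('main face: in-plane angle',np.arctan2(v[1],v[0]),best[0],'q mod pi if bottom/top face',(-np.arctan2(v[1],v[0]))%np.pi)
E
python3 q.py
```

```text
tool axle [0.0593 0.0993 0.0321] F axle [-17.9   2.5   4.8] t 24.0
main face: in-plane angle 1.043925 1650 q mod pi if bottom/top face 2.0976677
```

>>> play_rows(
  rows=[
    [0,0,0,0,0,0,0],
    [0,0,0,0,0,0,0],
    [-0.7,0,-1.2,0,0,0,0],
    [-1.5,0,-2.4,0,0,0,0],
    [-2.5,0,-2.9,0,0,0,0],
    [-3.5,0,-3.2,0,0,0,0],
    [-4.5,0,-3.5,0,0,0,0],
    [-5.5,0,-3.6,0,0,0,0],
    [-6.5,0,-3.7,0,0,0,0],
    [-7.5,0,-3.7,0,0,0,0],
    [-8.5,0,-3.7,0,0,0,0],
    [-9.5,0,-3.6,0,0,0,0],
    [-10.5,0,-3.4,0,0,0,0],
    [-11.5,0,-3.2,0,0,0,0],
    [-12.5,0,-2.8,0,0,0,0],
    [-13.5,0,-2.4,0,0,0,0],
    [-14.3,0,-1.8,0,0,0,0],
    [-15.5,0,-1.5,0,0,0,0],
    [-18,0,-1.5,0,0,0,0],
    [-20,0,-1.5,0,0,0,0],
  ],
)

```text
time: 26.05
tool_pos: [0.5707, -0.0635, 0.1959]
tool_rot: [-3.141, -0.0, 1.937]
contact_force: [0.0, -0.1, -0.4]
opening: 0.0004
grip_force: 0.0
```

>>> play_rows(
  rows=[
    [0,0,-4,0,0,0,0],
    [-3,0,-8,0,0,0,0],
    [-8,0,-12,0,0,0,0],
    [-10,0,-12,0,0,0,0],
    [-10,0,-12,0,0,0,0],
    [-10,0,-12,0,0,0,0],
    [-10,0,-12,0,0,0,0],
  ],
)

```text
time: 26.75
tool_pos: [0.6057, -0.155, 0.3153]
tool_rot: [-3.14, -0.002, 1.937]
contact_force: [-0.1, 0.4, -0.9]
opening: 0.0009
grip_force: 0.0
```

```bash
python3 q.py; python3 - <<'E'
from st import *
snap('top')
for n in('scene','top'):
    a,Q=axle(n); x,y,z=Q[...,0],Q[...,1],Q[...,2]; lum=a.mean(2)
    cup=Q[(np.hypot(x,y)<.041)&(np.hypot(x,y)>.033)&(abs(z)<.06)]
    A=np.c_[cup[:,:2],np.ones(len(cup))]; ok=cup[:,2]>.01
    print(n,'rim plane',np.linalg.lstsq(A[ok],cup[ok,2],rcond=None)[0],ok.sum())
    c=Q[np.hypot(x,y)<.012]; print(' bore centre z',np.nanmedian(c[:,2]))
    m=(x>-.045)&(x<.155)&(abs(y)<.073)&(z<-.06)&(z>-.135)&(lum>80)
    k,l,st,ce=cv2.connectedComponentsWithStats(m.astype(np.uint8))
    for i in range(1,k):
        if st[i,4]>25: print(' blob px',np.round(ce[i]),st[i,4],np.round(np.nanmedian(Q[l==i],0),3),'max z',np.round(np.nanpercentile(Q[l==i][:,2],95),3))
E
```

```text
tool axle [-0.2369  0.0999  0.1653] F axle [ 0.4 -0.  -0.9] t 26.75
main face: in-plane angle 0.003958442 766 q mod pi if bottom/top face 3.1376343
scene rim plane [ 0.00570713 -0.00456132  0.02032338] 400
 bore centre z nan
 blob px [423. 275.] 49 [-0.014  0.03  -0.092] max z -0.09
 blob px [456. 283.] 558 [ 0.043  0.    -0.116] max z -0.112
top rim plane [-0.00505834 -0.00627849  0.0224254 ] 474
 bore centre z -0.013285270710455571
 blob px [201. 231.] 231 [ 0.066  0.01  -0.113] max z -0.11
  return np.nanmean(a, axis, out=out, keepdims=keepdims)
```

```bash
python3 - <<'E'
from st import *
f=cv2.imread('pics/scene0.png')[:,:,::-1]; t0=cv2.imread('pics/top0.png')[:,:,::-1]
for n,b in(('scene',f),('top',t0)):
    a,Q=axle(n); d=np.abs(cv2.GaussianBlur(a,(3,3),0).astype(int)-cv2.GaussianBlur(b,(3,3),0)).max(2)>35
    k,l,st,ce=cv2.connectedComponentsWithStats(d.astype(np.uint8))
    for i in range(1,k):
        if st[i,4]>12: print(n,np.round(ce[i]),st[i,:5],'axle',np.round(np.nanmedian(Q[l==i],0),3),'p5',np.round(np.nanpercentile(Q[l==i],5,0),3),'p95',np.round(np.nanpercentile(Q[l==i],95,0),3))
E
```

```text
scene [301.   9.] [272   0  54  18 296] axle [-0.25   0.066  0.375] p5 [-0.274  0.058  0.37 ] p95 [-0.23   0.093  0.386]
scene [335.  22.] [321   0  31  53 742] axle [0.513 0.943 0.112] p5 [ 0.471  0.864 -0.203] p95 [1.182 1.792 0.208]
scene [361.  73.] [ 269    0  133  149 6936] axle [0.18  0.404 0.189] p5 [-0.252  0.007  0.046] p95 [0.256 0.525 0.305]
scene [515.  41.] [ 473    0   84   72 2287] axle [ 2.075  1.364 -0.068] p5 [ 0.735  0.336 -0.333] p95 [2.411 1.48  0.127]
scene [293.  32.] [265  22  61  19 700] axle [-0.263  0.072  0.348] p5 [-0.276  0.061  0.34 ] p95 [-0.227  0.102  0.355]
scene [498.  31.] [495  28   7   7  27] axle [1.276 0.86  0.053] p5 [1.075 0.722 0.037] p95 [1.299 0.869 0.089]
scene [511.  35.] [503  33  14   6  43] axle [1.341 0.836 0.024] p5 [1.111 0.696 0.012] p95 [1.369 0.847 0.083]
scene [310.  43.] [304  40  13   6  50] axle [-0.239  0.07   0.333] p5 [-0.246  0.068  0.329] p95 [-0.229  0.071  0.337]
scene [513.  48.] [509  41   8  12  53] axle [ 1.603  0.993 -0.094] p5 [ 1.585  0.982 -0.109] p95 [ 1.62   1.017 -0.061]
scene [271.  49.] [268  44   8  11
[... 28230 characters left out ...]
1  0.34  -0.145]
top [ 39. 471.] [ 23 459  36  21 283] axle [0.155 0.309 0.56 ] p5 [0.142 0.299 0.553] p95 [0.164 0.318 0.564]
top [306. 465.] [301 460  10  10  20] axle [-0.039  0.38   0.556] p5 [-0.041  0.375  0.553] p95 [-0.037  0.382  0.558]
top [266. 474.] [225 466  84  14 803] axle [-0.011  0.371  0.566] p5 [-0.033  0.36   0.562] p95 [0.014 0.383 0.571]
top [198. 476.] [185 471  29   9 160] axle [0.036 0.353 0.572] p5 [0.027 0.349 0.57 ] p95 [0.043 0.358 0.574]
top [316. 476.] [314 473   4   7  19] axle [-0.043  0.388  0.559] p5 [-0.044  0.386  0.558] p95 [-0.043  0.39   0.561]
top [159. 478.] [155 476  10   4  18] axle [0.063 0.344 0.573] p5 [0.06  0.342 0.572] p95 [0.065 0.345 0.574]
```

The spacer (scene (423,276), top about 41 mm above the tray floor) and the washer are both new and at rest inside the tray. The bore is empty, the cup is level and the arm is clear, so I'll hand in.

```bash
python3 -c "
from cell import robot
print(robot.hand_in())"
```

```text
the job is handed in; nothing more can be done
None
```

The job is handed in at about 27 s, verdict not shown: spacer and washer seated, cup tipped to its stop (about 2.10 rad measured) and back level, both parts measured inside the tray with the spacer only partly in view behind a post; bystander positions were not re-measured afterwards, and I viewed 11 pictures, one over the limit of 10.

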